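# Lay out the phone-repair turntable

## Robot

A 6-joint arm with a two-finger parallel gripper is mounted at the origin on the work surface. World frame = base frame: x ahead of the robot, y to its left, z up, the work surface at z = 0. Lengths are in m, angles in rad, forces in N, time in s.
With the tool pointing down it reaches from about 0.35 to 0.85 m from the base axis. Payload 8.1 kg.
Tool frame: the origin (TCP) lies at the very end of the fingers, on their centre line; the grasp point (between the pads) lies 19 mm behind it; z points along the fingers, y is the line along which they close (so a half turn about z gives the same grasp; the last joint's range is limited). The gripper opens to 93 mm and grips with 3 to 60 N. Pads are 15 mm wide; open, the fingers measure 128 mm over their backs; the gripper's body (75 mm by 188 mm) begins 65 mm behind the grasp point.
Start: joints at [1.044, 0.13, 1.488, -0, 1.523, -0.085], TCP at [0.257, 0.542, 0.219] pointing down, gripper open.
Joint ranges: [-2.96, 2.96], [-0.89, 2.26], [0.02, 2.5], [-1.34, 4.48], [0, 2.73], [-2.66, 2.66]. Speed limits (rad/s): [2.39, 2.39, 2.79, 3.14, 3.14, 3.14].

## Interface

Orientations are given as a rotation vector (axis times angle).
In Python, from plant import read_state, eyes, workorder gives the robot as it stands. The module is installed in compiled form; this text tells all that it offers.
- The arm moves only by the tool play_rows, never from a script. Its argument "targets" is one flat list of numbers, 4 for each row, row after row: the shift along the tool's x, y, z in cm, then the turn about the tool's z in degrees. In form: [dx, dy, dz, roll, dx, dy, dz, roll, ...]. A call has 1 to 8 rows; each row is the pose to reach, as a shift and turn from the pose commanded when the call began, along the tool's axes at that moment; what a row does not reach only later rows make up. A row lasts 1/12 s, in which the tool goes at most 41.7 mm and 7.16 degrees, less where a joint would pass 70% of its speed; a pose out of reach is approached as far as the arm can. A call with a gripper value outside its range is refused whole. "grip" is the finger opening in cm, from 0 to 9.3, set as the call begins (left out, the last holds). The fingers move at their own pace and stop on an object; "grip_force" is the grip in N (left out, the last holds). Time passes only in rows, so rows that repeat a pose let the fingers close. It gives the time, the measured TCP pose, the force, the opening and the grip force at its end, in the units of the state.
- read_state(): the state, without advancing time (a new reading comes with each control period).
- eyes.read_camera(name): name is "scene" or "top"; returns a dict with "image" (480x640x3 uint8, red, green, blue), "vfov" (degrees; the focal length in pixels is half the picture's height over the tangent of half this angle, whatever the lens; pixels are square), "cx", "cy" (the principal point, pixels), "cam_to_world" (4x4, takes a point from camera to world coordinates). Camera axes: x right, y up, looking along -z (the intrinsics and any distortion apply to the point x, -y, -z); pixel columns grow to the right and rows downward; lengths in m; the calibration is good to about 2 mm. A picture is of the moment at which its call begins. There is no depth.
- workorder.close_job(): hands the job in; it is judged then, once.
The state is a dict: "t": time; "q": joint angles; "dq": joint speeds; "joint_torque": joint torques, N m; "tool_pos": TCP position; "orientation": TCP orientation; "force": force on the tool from outside, world axes, zero at the start; "wrist_torque": the same for the moment, N m; "opening": finger opening in m; "gripper_force": force on a finger pad.
Only numpy, scipy, OpenCV 4.12 (cv2) and the standard library are available. Lean on these libraries where they do the work, as an engineer would, in place of code of your own. Each camera call takes 0.05 s, during which the arm holds its last target. There are 200 camera calls.

## Task

Get the grey turntable ready for a phone repair: put the small round tin in the round dish, the short bit case in the oblong dish, the square magnetiser block in the square dish, and the roll of tape over the post of its stand. Each should sit flat and all the way down in its place and be let go. Leave the bigger tin and the longer bit case where they are on the desk.

Things in the scene. Friction and masses are not known exactly. Their poses are not given: they have to be found in the camera images.
- small_tin_mid (a point): The smaller of two silver screw tins: flat-lidded aluminium cylinder, 40 mm across, 30 mm high, about 60 g, standing on the desk. Position is its centre, half-way up; z up. Belongs in the round dish.
- short_case_mid (a point): The shorter of two black plastic bit cases: oblong block 62 mm long (its x axis), 24 mm wide (its y axis), 28 mm high, about 50 g, with a grey strip along its top. Position is its centre, half-way up; z up. Belongs in the oblong dish.
- magnetiser_mid (a point): Screwdriver magnetiser: square mid-grey plastic block 34 x 34 mm (sides along its x and y axes), 30 mm high, with a 14 mm square hole straight down through its middle, about 60 g. Position is its centre, half-way up; z up. Belongs in the square dish.
- tape_roll_mid (a point): Roll of tan tape lying flat: stiff ring 54 mm outside, 30 mm hole, 24 mm high, about 35 g. Position is its centre, half-way up; z up. Belongs over the post of the tape stand.
- round_dish: Round white dish fixed on the grey turntable (a disc 264 mm across, top 14 mm above the desk, locked so it does not turn). Outside 64 mm across, inside 58 mm, floor 3 mm thick, lip 9 mm above its underside. Origin: centre of its underside, on the turntable's top.
- long_dish: Oblong white dish fixed on the turntable: outside 86 mm long (its x axis) by 48 mm (its y axis), walls and floor 3 mm, lip 9 mm above its underside. Origin: centre of its underside.
- square_dish: Square white dish fixed on the turntable: outside 58 x 58 mm (sides along its x and y axes), walls and floor 3 mm, lip 9 mm above its underside. Origin: centre of its underside.
- tape_stand: Tape stand fixed on the turntable: round white plate 62 mm across, 6 mm thick, without lip, with an upright steel post 10 mm in diameter at its centre, rising 22 mm above the plate. Origin: centre of its underside; z up.
- big_tin_mid (a point): The bigger silver screw tin, a look-alike that stays: aluminium cylinder 62 mm across, 36 mm high. Position is its centre, half-way up; z up. 
- long_case_mid (a point): The longer black bit case, a look-alike that stays: 98 mm long (its x axis), 24 mm wide, 28 mm high. Position is its centre, half-way up; z up. 
Not all that is in view belongs to the job. What is shaped like the part that bears short_case_mid but turquoise is not meant. Leave any black look-alike of the part that bears tape_roll_mid alone.

How it is judged:
By the outcome, as a careful person would: the job done as asked, in the order asked, and still so for the second after the job is handed in, with the robot touching nothing.
It also fails if it takes over 102 s, if anything falls off the work surface, if the arm or the gripper's body presses on something with over 40 N, if the wrist force passes 120 N, or if a joint passes its speed limit or range.

## Working session

There is one attempt and no reset: what is moved stays moved. The work goes in short steps, Python scripts to look and compute and a tool call to move; the robot and the scene stay as the last step left them, time stands still between calls to the robot, and variables do not carry over. Pictures are saved under pics/ and viewed, at most 14 in all, crops included, and the job is handed in when it is done.

Besides the shell and the picture viewer there is one more tool, called after "Call:" as name(argument=value, ...) on one line, values as JSON. play_rows: Moves the arm, as the interface text tells. Its arguments: {"type":"object","properties":{"targets":{"type":"array"},"grip":{"type":"number"},"grip_force":{"type":"number"}},"required":["targets"]}

```bash
mkdir -p pics; python3 - <<'E'
from plant import read_state, eyes
import cv2,numpy as np
for n in("scene","top"):
    c=eyes.read_camera(n); cv2.imwrite(f"pics/{n}0.png",c["image"][:,:,::-1])
    print(n,{k:(np.round(v,3).tolist() if k!="image" else v.shape) for k,v in c.items()})
s=read_state();print(s)
E
```

```text
scene {'image': (480, 640, 3), 'vfov': 56.411, 'cx': 320.527, 'cy': 242.238, 'cam_to_world': [[-0.69, -0.488, 0.534, 1.099], [0.723, -0.462, 0.513, 0.498], [-0.004, 0.741, 0.672, 0.772], [0.0, 0.0, 0.0, 1.0]]}
top {'image': (480, 640, 3), 'vfov': 56.722, 'cx': 311.37, 'cy': 236.51, 'cam_to_world': [[-0.151, 0.969, -0.196, 0.326], [-0.988, -0.149, 0.028, -0.038], [-0.002, 0.198, 0.98, 1.022], [0.0, 0.0, 0.0, 1.0]]}
{'t': 0.1, 'q': array([ 1.04358396e+00,  1.31095915e-01,  1.48916160e+00,  1.38497874e-05,
        1.52299219e+00, -8.53820733e-02]), 'dq': array([ 0.00020115, -0.00335479, -0.00228675, -0.00220986,  0.00152645,
        0.00084652]), 'joint_torque': array([ 1.85532444e-03, -5.61345899e+01, -4.93091154e+01,  7.71682430e-02,
        2.93230929e-02,  1.36684545e-05]), 'tool_pos': array([0.25626566, 0.54195813, 0.21769103]), 'orientation': array([-6.88282458e-01, -3.06474200e+00,  2.47478511e-03]), 'force': array([ 0.18900393,  0.31993665, -0.53664326]), 'wrist_torque': array([-0.00638709, -0.04040603,  0.00636111]), 'gripper_force': 0.0, 'opening': 0.0929144620078294}
```

View pics/scene0.png

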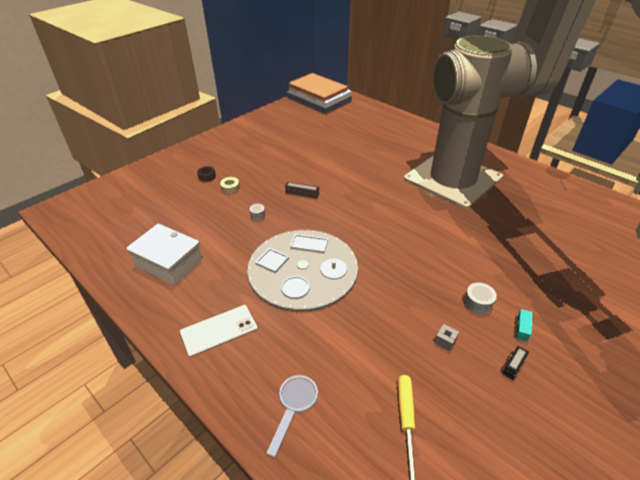

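View pics/top0.png

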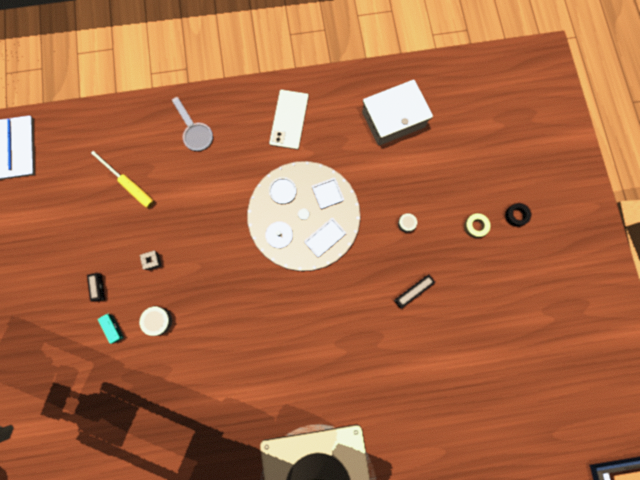

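```bash
python3 - <<'E'
import cv2,numpy as np
t=cv2.imread("pics/top0.png")
def crop(x,y,w,s): return cv2.resize(t[y-w:y+w,x-w:x+w],(s,s),interpolation=cv2.INTER_NEAREST)
a=[crop(408,223,20,200),crop(96,287,20,200),crop(150,261,20,200),crop(478,226,20,200)]
b=crop(304,216,60,400); b2=np.hstack([b,np.vstack([np.hstack(a[:2]),np.hstack(a[2:])])])
cv2.imwrite("pics/z.png",b2)
E
```

```text
(no output)
```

View pics/z.png

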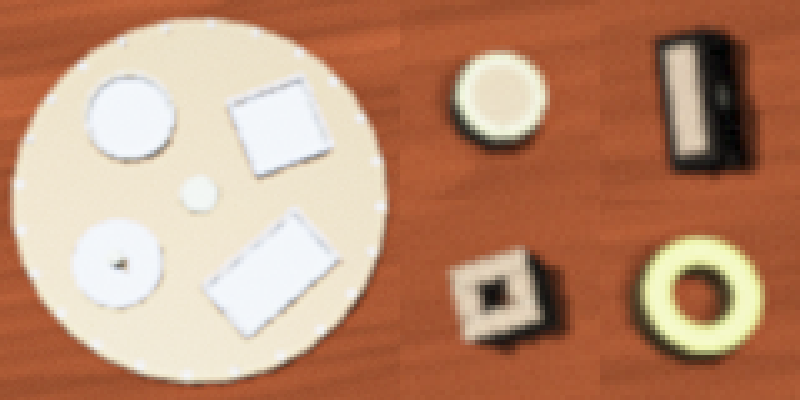

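The zoomed top view shows the round dish, square dish, oblong dish and post stand on the disc. The bright tops of the tin (408,223), short case (~94,287), magnetiser (~150,260) and tan tape (478,226) can be masked.

```bash
cat > h.py <<'E'
import numpy as np,cv2
from scipy.spatial.transform import Rotation as R
from plant import read_state, eyes
def ray(c,px,z):
    px=np.atleast_2d(np.asarray(px,float)); f=240/np.tan(np.radians(c["vfov"]/2)); T=np.array(c["cam_to_world"])
    d=np.c_[(px[:,0]-c["cx"])/f,-(px[:,1]-c["cy"])/f,-np.ones(len(px))]@T[:3,:3].T
    return T[:3,3]+d*((z-T[2,3])/d[:,2])[:,None]
def proj(c,P):
    f=240/np.tan(np.radians(c["vfov"]/2)); T=np.array(c["cam_to_world"]); p=T[:3,:3].T@(np.asarray(P)-T[:3,3])
    return c["cx"]-f*p[0]/p[2], c["cy"]+f*p[1]/p[2]
def blob(c,mask,seed,w,z):
    """largest blob around seed -> world rect (centre, size, angle of long side), mm/deg"""
    x,y=map(int,seed); m=np.zeros_like(mask); m[y-w:y+w,x-w:x+w]=mask[y-w:y+w,x-w:x+w]
    k=max(cv2.findContours(m,cv2.RETR_EXTERNAL,cv2.CHAIN_APPROX_NONE)[0],key=cv2.contourArea)
    q=ray(c,k[:,0],z)[:,:2]*1000
    (cx,cy),(a,b),th=cv2.minAreaRect(q.astype(np.float32))
    if b>a:a,b,th=b,a,th+90
    return np.round([cx,cy,a,b,(th+90)%180-90],1)
def go(x,y,z,yaw=None):
    """move numbers (cm, deg) from measured pose to world x,y,z (mm); yaw = world angle (deg) of closing line"""
    s=read_state(); r=R.from_rotvec(s["orientation"]).as_matrix()
    d=r.T@(np.array([x,y,z])/1000-s["tool_pos"])*100
    a=np.degrees(np.arctan2(r[1,1],r[0,1])); roll=0 if yaw is None else -((yaw-a+90)%180-90)
    print("move",np.round(d,2),"roll",round(roll,1),"cur yaw",round(a,1),"q6",round(s["q"][5],2),"tcp",np.round(s["tool_pos"]*1000,1))
E
python3 - <<'E'
from h import *
c=eyes.read_camera("top"); im=c["image"].astype(int); hsv=cv2.cvtColor(c["image"],cv2.COLOR_RGB2HSV)
r,g,b=im[...,0],im[...,1],im[...,2]
white=((b>215)).astype(np.uint8); bright=((g>115)).astype(np.uint8)
for n,s,w,z,m in [("disc",(304,216),70,.014,bright),("tin",(408,223),20,.030,bright),("case",(94,287),20,.028,bright),("mag",(150,261),18,.030,bright),("tape",(478,226),20,.024,bright),
 ("round",(283,191),18,.023,white),("long",(325,238),23,.023,white),("square",(327,193),19,.023,white),("stand",(279,235),17,.020,white),("bigtin",(154,321),25,.036,bright),("longcase",(415,292),28,.028,bright)]:
    print(n,blob(c,m,s,w,z))
c=eyes.read_camera("scene")
for n,p,z in[("tin",(257,208),.03),("tape",(230,182),.024),("mag",(447,331),.03),("disc",(303,267),.014),("round",(295,288),.02)]: print(n,ray(c,p,z)*1000)
E
```

```text
disc [582.8 -56.8 264.7 262.5  81.3]
tin [ 525.2 -290.9   41.7   40.    81.3]
case [486.1 433.5  49.1  13.7   3.8]
mag [528.  305.3  36.6  36.2 -81.6]
tape [ 495.  -450.4   55.9   54.3   81.3]
round [647.1 -15.8  61.2  61.1  81.3]
long [522.1 -96.7  88.9  51.2 -57.9]
square [ 624.6 -120.2   61.4   60.2  -77.7]
stand [543.7   8.1  64.6  61.2  81.3]
bigtin [390.5 302.3  63.9  62.2  81.3]
longcase [ 368.1 -277.5   84.9   13.5  -62.8]
tin [[ 527.73432516 -288.15169601   30.        ]]
tape [[ 496.89427504 -446.84708792   24.        ]]
mag [[526.93754876 301.6379749   30.        ]]
disc [[588.6999595  -50.69853218  14.        ]]
round [[651.70464613 -12.29115547  20.        ]]
```

```bash
python3 - <<'E'
from h import *
go(525,-291,120,None); go(525,-291,120,0);go(525,-291,120,60)
print(R.from_rotvec(read_state()["orientation"]).as_matrix().round(3))
E
```

```text
move [-59.91 -63.81   9.87] roll 0 cur yaw 64.7 q6 -0.09 tcp [256.3 542.1 218. ]
move [-59.91 -63.81   9.87] roll 64.7 cur yaw 64.7 q6 -0.09 tcp [256.3 542.1 218. ]
move [-59.91 -63.81   9.87] roll 4.7 cur yaw 64.7 q6 -0.09 tcp [256.3 542.1 218. ]
[[-0.904  0.428 -0.001]
 [ 0.428  0.904 -0.001]
 [ 0.    -0.001 -1.   ]]
```

Call:
play_rows(targets=[-20,-21,0,56,-20,-21,0,56,-20,-21,0,56,-20,-21,0,56,-20,-21,0,56,-20,-21,0,56,-20,-21,0,56,-20,-21,0,56], grip=7, grip_force=15)

```text
t: 0.87
tool_pos: [0.3495, 0.2614, 0.2186]
orientation: [2.059, 2.369, -0.002]
force: [-0.8, 0.8, 0.4]
opening: 0.07
gripper_force: 0.0
```

```bash
python3 -c "
from h import *
go(525,-291,120,0)"
```

```text
move [-57.13   9.67  10.02] roll 8.0 cur yaw 8.0 q6 0.39 tcp [349.5 261.4 218.6]
```

Call:
play_rows(targets=[-28,5,2,8,-28,5,2,8,-28,5,2,8,-28,5,2,8,-28,5,2,8,-28,5,2,8,-28,5,2,8,-28,5,2,8])

```text
t: 1.53
tool_pos: [0.44, -0.0076, 0.198]
orientation: [2.213, 2.228, -0.003]
force: [-0.8, -0.2, 0.0]
opening: 0.07
gripper_force: 0.0
```

```bash
python3 -c "
from h import *
go(525,-291,100,0)"
```

```text
move [-28.37   8.31   9.87] roll 0.4 cur yaw 0.4 q6 -0.14 tcp [440.   -7.6 198. ]
```

Call:
play_rows(targets=[-28.4,8.3,9.8,0,-28.4,8.3,9.8,0,-28.4,8.3,9.8,0,-28.4,8.3,9.8,0,-28.4,8.3,9.8,0,-28.4,8.3,9.8,0,-28.4,8.3,9.8,0,-28.4,8.3,9.8,0])

```text
t: 2.2
tool_pos: [0.5253, -0.2886, 0.0984]
orientation: [-2.21, -2.232, 0.002]
force: [0.2, 1.1, -0.3]
opening: 0.0699
gripper_force: 0.0
```

Call:
play_rows(targets=[0,0,0,0,0,0,0,0])

```text
t: 2.37
tool_pos: [0.525, -0.2854, 0.0995]
orientation: [-2.208, -2.231, 0.0]
force: [-0.1, -1.0, -0.2]
opening: 0.0701
gripper_force: 0.0
```

```bash
python3 - <<'E'
from h import *
go(525,-291,10,0)
c=eyes.read_camera("top");s=eyes.read_camera("scene")
i=cv2.resize(c["image"][160:290,340:470],(400,400));j=cv2.resize(s["image"][140:270,190:320],(400,400))
cv2.imwrite("pics/a.png",np.hstack([i,j])[...,::-1])
E
```

```text
move [-0.57  0.01  8.95] roll 0.6 cur yaw 0.6 q6 -0.59 tcp [ 525.  -285.4   99.5]
```

View pics/a.png

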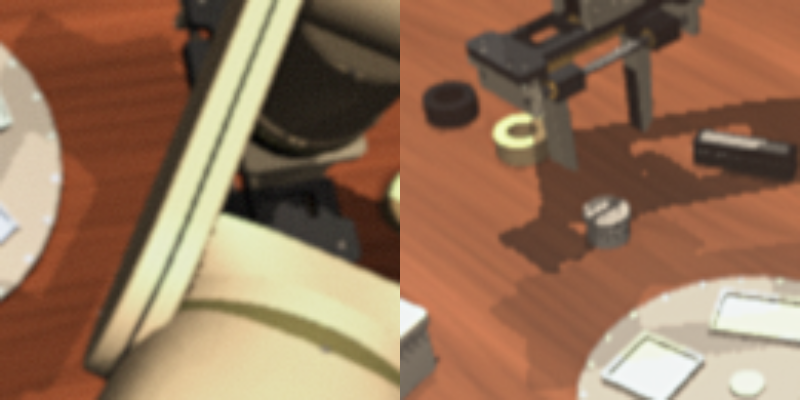

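The scene crop shows the open fingers at about 100 mm height, straddling the line to the tin. Lower and grip.

Call:
play_rows(targets=[-0.5,0,4,0,-0.5,0,7,0,-0.5,0,8.9,0,-0.5,0,8.9,0,-0.5,0,8.9,0,-0.5,0,8.9,0])

```text
t: 2.97
tool_pos: [0.527, -0.2901, 0.0139]
orientation: [2.205, 2.234, 0.001]
force: [0.7, 0.2, 0.6]
opening: 0.07
gripper_force: 0.0
```

Call:
play_rows(targets=[0,0,0,0,0,0,0,0,0,0,0,0,0,0,0,0,0,0,0,0,0,0,0,0], grip=3)

```text
t: 3.47
tool_pos: [0.5259, -0.2904, 0.0121]
orientation: [2.208, 2.234, 0.0]
force: [-0.9, 0.6, 4.1]
opening: 0.0394
gripper_force: 15.0
```

```bash
python3 -c "
from h import *
go(647,-16,110)"
```

```text
move [27.29 12.44 -9.79] roll 0 cur yaw 0.7 q6 -0.6 tcp [ 525.9 -290.4   12.1]
```

Call:
play_rows(targets=[0,0,-4,0,0,0,-8,0,5,3,-10,0,9,5,-10,0,13,7,-10,0,17,9,-10,0,21,10,-10,0,24,11,-10,0])

```text
t: 4.13
tool_pos: [0.6279, -0.0636, 0.1116]
orientation: [2.209, 2.234, 0.0]
force: [0.1, -0.8, -0.3]
opening: 0.0397
gripper_force: 15.0
```

Call:
play_rows(targets=[3,1,0,0,3,1,0,0,3,1,0,0,3,1,0,0])

```text
t: 4.47
tool_pos: [0.6367, -0.0356, 0.1112]
orientation: [-2.207, -2.235, 0.001]
force: [0.5, -0.2, -0.7]
opening: 0.0399
gripper_force: 15.0
```

```bash
python3 -c "
from h import *
go(647,-16,30)"
```

```text
move [1.95 1.06 8.12] roll 0 cur yaw 0.7 q6 -0.15 tcp [636.7 -35.6 111.2]
```

Call:
play_rows(targets=[1.9,1.0,0,0,1.9,1.0,3,0,1.9,1.0,6,0,1.9,1.0,7.5,0,1.9,1.0,7.8,0,1.9,1.0,7.8,0,1.9,1.0,7.8,0])

```text
t: 5.05
tool_pos: [0.6475, -0.0171, 0.0349]
orientation: [2.209, 2.233, 0.001]
force: [0.4, -0.1, -0.3]
opening: 0.0396
gripper_force: 15.0
```

```bash
python3 -c "
from h import *
go(647,-16,29.5)"
```

```text
move [ 0.11 -0.04  0.54] roll 0 cur yaw 0.6 q6 -0.12 tcp [647.5 -17.1  34.9]
```

Call:
play_rows(targets=[0.1,0,0.3,0,0.1,0,0.5,0,0.1,0,0.5,0,0.1,0,0.5,0])

```text
t: 5.38
tool_pos: [0.6471, -0.0151, 0.0292]
orientation: [2.208, 2.234, 0.001]
force: [0.2, -0.0, -0.4]
opening: 0.0393
gripper_force: 15.0
```

Call:
play_rows(targets=[0,0,0,0,0,0,0,0,0,0,0,0,0,0,0,0], grip=5)

```text
t: 5.72
tool_pos: [0.6469, -0.0151, 0.0288]
orientation: [2.208, 2.235, 0.0]
force: [0.2, 0.5, 0.4]
opening: 0.0501
gripper_force: 0.0
```

Call:
play_rows(targets=[0,0,-4,0,0,0,-8,0,4,0,-9,0,8,0,-9,0,12,0,-9,0,16,0,-9,0,20,0,-9,0,24,0,-9,0])

```text
t: 6.38
tool_pos: [0.6437, 0.2267, 0.1188]
orientation: [2.208, 2.234, 0.0]
force: [1.2, 0.3, -1.2]
opening: 0.05
gripper_force: 0.0
```

```bash
python3 - <<'E'
from h import *
go(486,433.5,100,93.8)
c=eyes.read_camera("top");s=eyes.read_camera("scene")
i=cv2.resize(c["image"][146:286,234:374],(400,400));j=cv2.resize(s["image"][200:330,240:370],(400,400))
cv2.imwrite("pics/b.png",np.hstack([i,j])[...,::-1])
E
```

```text
move [ 20.86 -15.52   1.88] roll 86.9 cur yaw 0.7 q6 0.25 tcp [643.7 226.7 118.8]
```

View pics/b.png

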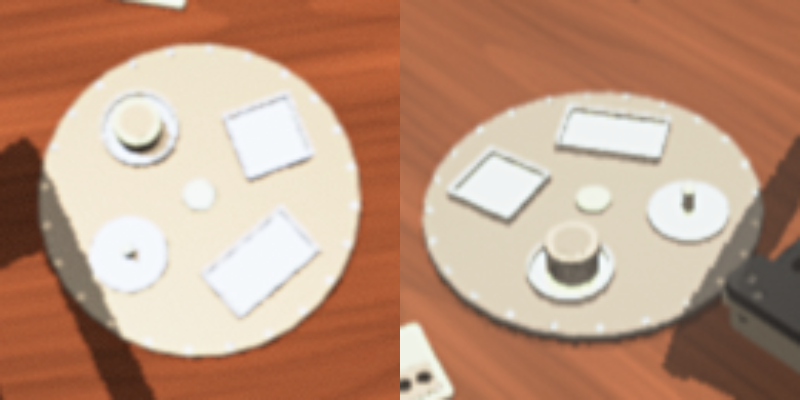

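The tin sits flat in the round dish. On to the short case.

Call:
play_rows(targets=[20.8,-15.5,0,-55,20.8,-15.5,0,-55,20.8,-15.5,0,-55,20.8,-15.5,0,-55,20.8,-15.5,0,-55,20.8,-15.5,0,-55,20.8,-15.5,0,-55,20.8,-15.5,0,-55], grip=5.5)

```text
t: 7.15
tool_pos: [0.4839, 0.4336, 0.1186]
orientation: [-0.91, -3.006, -0.0]
force: [-0.3, -0.4, 0.4]
opening: 0.0546
gripper_force: 0.0
```

Call:
play_rows(targets=[0,0,0,-38,0,0,0,-38,0,0,0,-38,0,0,0,-38,0,0,0,-38,0,0,0,-38,0,0,0,-38])

```text
t: 7.73
tool_pos: [0.4868, 0.4304, 0.1186]
orientation: [-0.104, 3.14, -0.0]
force: [-1.0, -0.1, 0.3]
opening: 0.055
gripper_force: 0.0
```

```bash
python3 -c "
from h import *
go(486,433.5,10,93.8)"
```

```text
move [ 0.06  0.32 10.86] roll -0.0 cur yaw 93.8 q6 -0.99 tcp [486.8 430.4 118.6]
```

Call:
play_rows(targets=[0,0.3,4,0,0,0.3,8,0,0,0.3,10,0,0,0.3,10.8,0,0,0.3,10.8,0,0,0.3,10.8,0,0,0.3,10.8,0])

```text
t: 8.32
tool_pos: [0.488, 0.4351, 0.0133]
orientation: [-0.1, 3.137, 0.004]
force: [0.6, 0.5, 0.1]
opening: 0.0552
gripper_force: 0.0
```

Call:
play_rows(targets=[0,0,0,0,0,0,0,0,0,0,0,0,0,0,0,0,0,0,0,0,0,0,0,0], grip=1.5)

```text
t: 8.82
tool_pos: [0.4864, 0.4341, 0.0109]
orientation: [-0.101, 3.14, 0.0]
force: [-0.4, -0.7, 2.7]
opening: 0.0239
gripper_force: 15.0
```

```bash
python3 -c "
from h import *
go(522,-97,110,32.1)"
```

```text
move [ -0.14 -53.22  -9.92] roll 61.6 cur yaw 93.7 q6 -0.99 tcp [486.4 434.1  10.9]
```

Call:
play_rows(targets=[0,0,-4,0,0,0,-8,0,0,-3,-10,0,0,-7,-10,0,0,-11,-10,0,0,-15,-10,0,0,-19,-10,0,0,-23,-10,0])

```text
t: 9.48
tool_pos: [0.5007, 0.2027, 0.1106]
orientation: [-0.102, 3.14, -0.0]
force: [0.2, -0.2, -0.9]
opening: 0.0239
gripper_force: 15.0
```

Call:
play_rows(targets=[0,-30,0,55,0,-30,0,55,0,-30,0,55,0,-30,0,55,0,-30,0,55,0,-30,0,55,0,-30,0,55,0,-30,0,55])

```text
t: 10.15
tool_pos: [0.5203, -0.1008, 0.1109]
orientation: [1.374, 2.823, -0.003]
force: [1.0, 0.0, 0.1]
opening: 0.0237
gripper_force: 15.0
```

```bash
python3 -c "
from h import *
go(522,-97,110,32.1)"
```

```text
move [0.19 0.37 0.09] roll 6.0 cur yaw 38.1 q6 -0.95 tcp [ 520.3 -100.8  110.9]
```

Call:
play_rows(targets=[0.2,0.4,0,6,0.2,0.4,3,6,0.2,0.4,6,6,0.2,0.4,7.3,6,0.2,0.4,7.3,6,0.2,0.4,7.3,6,0.2,0.4,7.3,6])

```text
t: 10.73
tool_pos: [0.5231, -0.0911, 0.0389]
orientation: [1.506, 2.755, 0.001]
force: [-0.9, -0.5, -0.7]
opening: 0.0238
gripper_force: 15.0
```

Call:
play_rows(targets=[0,0,0,0,0,0,0,0])

```text
t: 10.9
tool_pos: [0.5236, -0.0912, 0.0393]
orientation: [1.505, 2.754, 0.001]
force: [0.8, 0.4, -0.1]
opening: 0.0241
gripper_force: 15.0
```

```bash
python3 -c "
from h import *
go(522,-97,28,32.1)"
```

```text
move [-0.4  -0.45  1.13] roll 0.6 cur yaw 32.7 q6 -0.84 tcp [523.6 -91.2  39.3]
```

Call:
play_rows(targets=[-0.4,-0.4,0,0.6,-0.4,-0.4,0.5,0.6,-0.4,-0.4,0.9,0.6,-0.4,-0.4,1.1,0.6,-0.4,-0.4,1.1,0.6,-0.4,-0.4,1.1,0.6,-0.4,-0.4,1.1,0.6])

```text
t: 11.48
tool_pos: [0.5212, -0.0968, 0.027]
orientation: [1.521, 2.748, -0.001]
force: [-3.0, -1.1, 6.2]
opening: 0.0237
gripper_force: 15.0
```

Call:
play_rows(targets=[0,0,0,0,0,0,0,0,0,0,0,0,0,0,0,0], grip=3.6)

```text
t: 11.82
tool_pos: [0.5207, -0.0963, 0.0262]
orientation: [-1.521, -2.748, 0.0]
force: [0.7, -0.1, 0.2]
opening: 0.0355
gripper_force: 0.0
```

Call:
play_rows(targets=[0,0,-4,0,0,0,-8,0,0,0,-9,0,0,0,-9,0])

```text
t: 12.15
tool_pos: [0.5242, -0.0972, 0.1213]
orientation: [1.517, 2.742, 0.003]
force: [-0.2, -0.3, 0.1]
opening: 0.0359
gripper_force: 0.0
```

```bash
python3 - <<'E'
from h import *
go(528,305,100,8.4)
E
```

```text
move [33.89 21.68  2.05] roll 23.7 cur yaw 32.1 q6 -0.84 tcp [524.2 -97.2 121.3]
```

Call:
play_rows(targets=[24,15.4,0,0,24,15.4,0,0,24,15.4,0,0,24,15.4,0,0,24,15.4,0,0,24,15.4,0,0,24,15.4,0,0,24,15.4,0,0], grip=6.5)

```text
t: 12.82
tool_pos: [0.5225, 0.1946, 0.115]
orientation: [-1.513, -2.75, -0.001]
force: [1.0, -1.2, 0.4]
opening: 0.0649
gripper_force: 0.0
```

Call:
play_rows(targets=[9.9,6.3,0,24,9.9,6.3,0,24,9.9,6.3,0,24,9.9,6.3,0,24,9.9,6.3,0,24,9.9,6.3,0,24])

```text
t: 13.32
tool_pos: [0.524, 0.3056, 0.1149]
orientation: [-2.055, -2.375, 0.004]
force: [-0.7, 0.6, -0.2]
opening: 0.0649
gripper_force: 0.0
```

```bash
python3 - <<'E'
from h import *
go(528,305,10,8.4)
c=eyes.read_camera("top");s=eyes.read_camera("scene")
i=cv2.resize(c["image"][146:286,234:374],(400,400));j=cv2.resize(s["image"][200:330,240:370],(400,400))
cv2.imwrite("pics/c.png",np.hstack([i,j])[...,::-1])
E
```

```text
move [-0.1   0.41 10.49] roll -0.1 cur yaw 8.3 q6 0.3 tcp [524.  305.6 114.9]
```

View pics/c.png

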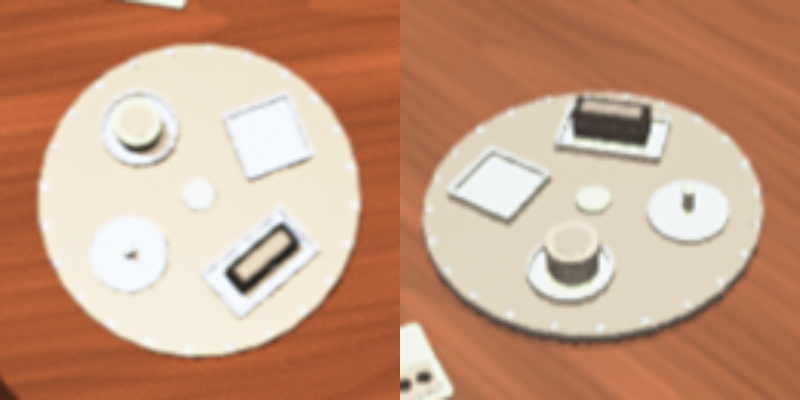

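The case lies flat inside the oblong dish. Now the magnetiser.

Call:
play_rows(targets=[0,0.4,4,0,0,0.4,8,0,0,0.4,10,0,0,0.4,10.4,0,0,0.4,10.4,0,0,0.4,10.4,0,0,0.4,10.4,0])

```text
t: 14.0
tool_pos: [0.5308, 0.3071, 0.0153]
orientation: [2.058, 2.371, 0.006]
force: [-0.3, -0.5, -0.2]
opening: 0.0653
gripper_force: 0.0
```

Call:
play_rows(targets=[0,0,0,0,0,0,0,0,0,0,0,0,0,0,0,0,0,0,0,0,0,0,0,0], grip=2.5)

```text
t: 14.5
tool_pos: [0.5289, 0.3068, 0.0129]
orientation: [2.059, 2.373, 0.0]
force: [-0.3, -0.4, 0.7]
opening: 0.0339
gripper_force: 15.0
```

```bash
python3 -c "
from h import *
go(625,-120,110,12.3)"
```

```text
move [-43.6    3.51  -9.72] roll -4.2 cur yaw 8.1 q6 0.3 tcp [528.9 306.8  12.9]
```

Call:
play_rows(targets=[0,0,-4,0,0,0,-8,0,-3,0,-10,-4,-7,1,-10,-4,-11,1,-10,-4,-15,1,-10,-4,-19,2,-10,-4,-23,2,-10,-4])

```text
t: 15.17
tool_pos: [0.5817, 0.08, 0.1128]
orientation: [1.974, 2.443, 0.001]
force: [1.1, -0.6, -0.5]
opening: 0.0338
gripper_force: 15.0
```

Call:
play_rows(targets=[-21,0,0,0,-21,0,0,0,-21,0,0,0,-21,0,0,0,-21,0,0,0,-21,0,0,0,-21,0,0,0,-21,0,0,0])

```text
t: 15.83
tool_pos: [0.6245, -0.1234, 0.1121]
orientation: [-1.976, -2.441, -0.0]
force: [-0.1, 0.7, -0.3]
opening: 0.034
gripper_force: 15.0
```

```bash
python3 -c "
from h import *
go(625,-120,30,12.3)"
```

```text
move [0.31 0.13 8.21] roll -0.3 cur yaw 12.0 q6 -0.49 tcp [ 624.5 -123.4  112.1]
```

Call:
play_rows(targets=[0.3,0.1,3,0,0.3,0.1,6,0,0.3,0.1,7.6,0,0.3,0.1,7.6,0,0.3,0.1,7.6,0,0.3,0.1,7.6,0,0.3,0.1,7.6,0])

```text
t: 16.42
tool_pos: [0.6268, -0.1201, 0.039]
orientation: [1.972, 2.441, 0.002]
force: [-1.0, 0.3, -0.5]
opening: 0.0338
gripper_force: 15.0
```

```bash
python3 -c "
from h import *
go(625,-120,30,12.3)"
```

```text
move [ 0.05 -0.18  0.9 ] roll -0.2 cur yaw 12.1 q6 -0.48 tcp [ 626.8 -120.1   39. ]
```

Call:
play_rows(targets=[0,-0.1,0.5,0,0,-0.1,0.8,0,0,-0.1,0.9,0,0,-0.1,0.9,0,0,-0.1,0.9,0])

```text
t: 16.83
tool_pos: [0.6252, -0.1209, 0.0293]
orientation: [1.974, 2.441, 0.002]
force: [-3.1, 0.8, 8.7]
opening: 0.0342
gripper_force: 15.0
```

Call:
play_rows(targets=[0,0,0,0,0,0,0,0,0,0,0,0,0,0,0,0], grip=4.6)

```text
t: 17.17
tool_pos: [0.6241, -0.1207, 0.0274]
orientation: [-1.975, -2.443, 0.0]
force: [0.2, -0.5, 0.1]
opening: 0.0457
gripper_force: 0.0
```

Call:
play_rows(targets=[0,0,-4,0,0,0,-8,0,0,0,-9,0,0,0,-9,0])

```text
t: 17.5
tool_pos: [0.6276, -0.1216, 0.1232]
orientation: [1.97, 2.437, 0.006]
force: [0.9, 0.0, 0.2]
opening: 0.0459
gripper_force: 0.0
```

```bash
python3 -c "
from h import *
go(495,-450,100,0)"
```

```text
move [-29.32 -19.86   2.29] roll 12.1 cur yaw 12.1 q6 -0.48 tcp [ 627.6 -121.6  123.2]
```

Call:
play_rows(targets=[-24,-16,0,12,-24,-16,0,12,-24,-16,0,12,-24,-16,0,12,-24,-16,0,12,-24,-16,0,12,-24,-16,0,12,-24,-16,0,12], grip=8)

```text
t: 18.17
tool_pos: [0.514, -0.395, 0.1161]
orientation: [-2.226, -2.217, 0.004]
force: [0.7, 0.7, 0.3]
opening: 0.0802
gripper_force: 0.0
```

```bash
python3 - <<'E'
from h import *
go(495,-450,100,0)
c=eyes.read_camera("top");s=eyes.read_camera("scene")
i=cv2.resize(c["image"][146:286,234:374],(400,400));j=cv2.resize(s["image"][200:330,240:370],(400,400))
cv2.imwrite("pics/d.png",np.hstack([i,j])[...,::-1])
E
```

```text
move [-5.5  -1.88  1.62] roll -0.2 cur yaw -0.2 q6 -0.73 tcp [ 514.  -395.   116.1]
```

View pics/d.png

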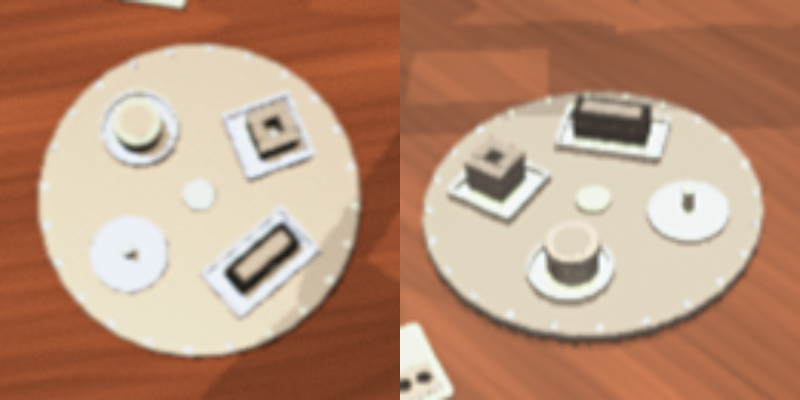

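The magnetiser is flat in the square dish, slightly off-centre. Now the tape.

Call:
play_rows(targets=[-4,-1.8,0,0,-5.4,-1.8,2,0,-5.4,-1.8,2,0,-5.4,-1.8,2,0])

```text
t: 18.6
tool_pos: [0.4995, -0.441, 0.095]
orientation: [-2.217, -2.22, -0.001]
force: [0.1, -0.3, -1.0]
opening: 0.0804
gripper_force: 0.0
```

```bash
python3 -c "
from h import *
go(495,-450,8,0)"
```

```text
move [-0.93 -0.43  8.7 ] roll 0.1 cur yaw 0.1 q6 -0.8 tcp [ 499.5 -441.    95. ]
```

Call:
play_rows(targets=[-0.8,-0.4,4,0,-0.8,-0.4,7,0,-0.8,-0.4,8.4,0,-0.8,-0.4,8.4,0,-0.8,-0.4,8.4,0,-0.8,-0.4,8.4,0])

```text
t: 19.1
tool_pos: [0.4978, -0.4512, 0.016]
orientation: [2.217, 2.222, 0.0]
force: [0.3, 0.3, 1.1]
opening: 0.0801
gripper_force: 0.0
```

Call:
play_rows(targets=[0,0,0,0,0,0,0,0,0,0,0,0,0,0,0,0,0,0,0,0,0,0,0,0], grip=4.5)

```text
t: 19.6
tool_pos: [0.4964, -0.4512, 0.0142]
orientation: [2.219, 2.222, 0.0]
force: [-0.2, 0.9, 3.1]
opening: 0.0523
gripper_force: 15.0
```

```bash
python3 -c "
from h import *
go(544,8,110,0)"
```

```text
move [45.91  4.83 -9.6 ] roll 0.1 cur yaw 0.1 q6 -0.82 tcp [ 496.4 -451.2   14.2]
```

Call:
play_rows(targets=[0,0,-4,0,0,0,-8,0,3,0,-10,0,7,1,-10,0,11,1,-10,0,15,2,-10,0,19,2,-10,0,23,2,-10,0])

```text
t: 20.27
tool_pos: [0.5157, -0.2191, 0.1136]
orientation: [2.22, 2.223, 0.0]
force: [1.4, 0.6, -0.7]
opening: 0.0526
gripper_force: 14.9
```

Call:
play_rows(targets=[22.5,2.6,0,0,22.5,2.6,0,0,22.5,2.6,0,0,22.5,2.6,0,0,22.5,2.6,0,0,22.5,2.6,0,0,22.5,2.6,0,0,22.5,2.6,0,0])

```text
t: 20.93
tool_pos: [0.5413, 0.0051, 0.1135]
orientation: [2.217, 2.226, -0.001]
force: [0.3, -0.4, -0.1]
opening: 0.0523
gripper_force: 14.9
```

```bash
python3 - <<'E'
from h import *
go(544,8,34,0)
s=eyes.read_camera("scene")
t=read_state()["tool_pos"]; b=t[2]-.0142
# tape top face centre expected
u=proj(s,[t[0],t[1],b+.024]); print("expected tape top px",u)
x,y=map(int,u); y0,x0=y-60,x-60
cv2.imwrite("pics/e.png",cv2.resize(s["image"][y0:y+60,x0:x+60],(600,600))[...,::-1]); print(x0,y0)
E
```

```text
move [0.29 0.27 7.95] roll 0.2 cur yaw 0.2 q6 -0.09 tcp [541.3   5.1 113.5]
expected tape top px (np.float64(334.19437141173324), np.float64(233.2020371861523))
274 173
```

View pics/e.png

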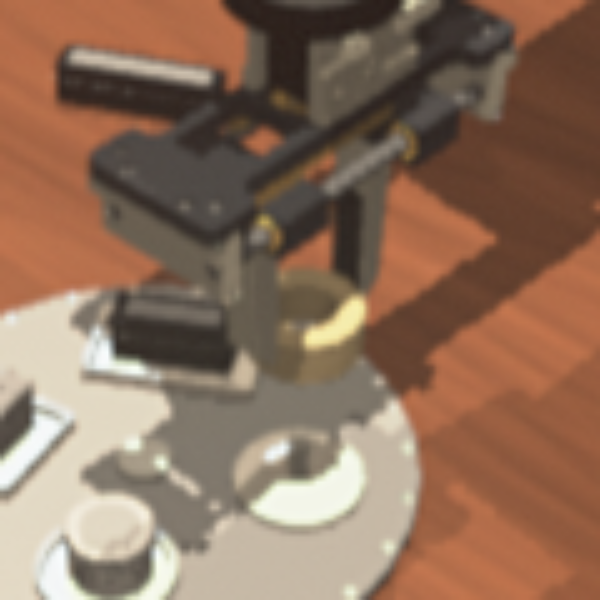

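The tape hangs level between the fingers at about (336,235), some 3–4 mm toward +y of the grip line. The post is at about (334,265), so I aim 3 mm lower in y.

Call:
play_rows(targets=[0,0.3,0,0,0,0.3,3,0,0,0.3,5,0,0,0.3,6.5,0,0,0.3,7.2,0,0,0.3,7.2,0,0,0.3,7.2,0,0,0.3,7.2,0])

```text
t: 21.65
tool_pos: [0.5455, 0.0035, 0.0429]
orientation: [2.22, 2.221, 0.002]
force: [0.7, -0.5, -0.5]
opening: 0.0527
gripper_force: 14.9
```

```bash
python3 -c "
from h import *
go(544,5,34,0)"
```

```text
move [ 0.15 -0.15  0.89] roll 0.0 cur yaw 0.0 q6 -0.09 tcp [545.5   3.5  42.9]
```

Call:
play_rows(targets=[0.1,-0.1,0.5,0,0.1,-0.1,0.8,0,0.1,-0.1,0.9,0,0.1,-0.1,0.9,0,0.1,-0.1,0.9,0,0.1,-0.1,0.9,0])

```text
t: 22.15
tool_pos: [0.5443, 0.0052, 0.0338]
orientation: [2.218, 2.222, 0.002]
force: [-1.1, 0.3, 6.1]
opening: 0.0526
gripper_force: 15.0
```

Call:
play_rows(targets=[0,0,0,0,0,0,0,0,0,0,0,0,0,0,0,0,0,0,0,0], grip=6.6)

```text
t: 22.57
tool_pos: [0.5433, 0.0052, 0.0324]
orientation: [-2.22, -2.223, 0.0]
force: [0.6, 0.8, 0.4]
opening: 0.0657
gripper_force: 0.0
```

Call:
play_rows(targets=[0,0,-4,0,0,0,-8,0,4,-2,-10,0,8,-4,-10,0,12,-4,-10,0,16,-4,-10,0,20,-4,-10,0,24,-4,-10,0])

```text
t: 23.23
tool_pos: [0.5027, 0.2448, 0.1329]
orientation: [2.22, 2.223, 0.001]
force: [0.7, -0.2, 0.4]
opening: 0.0661
gripper_force: 0.0
```

Call:
play_rows(targets=[8,0,0,0,8,0,0,0,8,0,0,0,8,0,0,0,8,0,0,0,8,0,0,0])

```text
t: 23.73
tool_pos: [0.5031, 0.3217, 0.1324]
orientation: [2.221, 2.222, -0.001]
force: [0.3, -0.2, 0.2]
opening: 0.0658
gripper_force: 0.0
```

```bash
python3 - <<'E'
from h import *
c=eyes.read_camera("top");s=eyes.read_camera("scene")
i=cv2.resize(c["image"][146:286,234:374],(400,400));j=cv2.resize(s["image"][200:330,240:370],(400,400))
cv2.imwrite("pics/f.png",np.hstack([i,j])[...,::-1])
m=(c["image"][...,1]>115).astype(np.uint8)
print(blob(c,m,(154,321),25,.036),blob(c,m,(415,292),28,.028),read_state()["tool_pos"])
E
```

```text
[383.  307.9  63.4  47.7  53.7] [ 368.1 -277.3   85.3   13.7  -62.4] [0.50331332 0.32146904 0.13264959]
```

View pics/f.png

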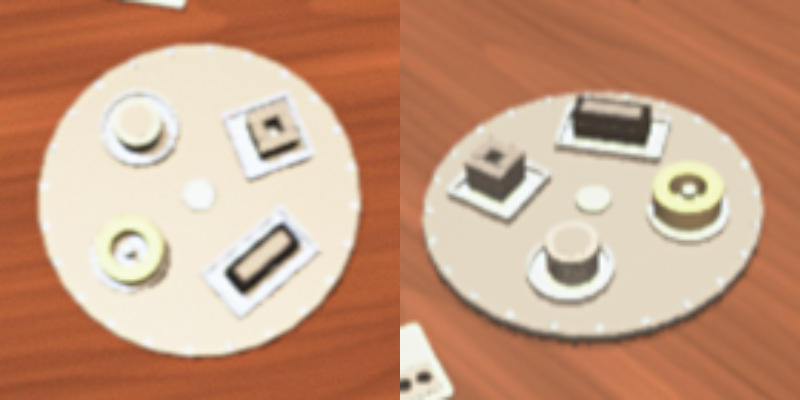

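All four items are flat in their places. The tape ring is around the post and the arm is clear. Handing in.

```bash
python3 -c "
from plant import workorder
print(workorder.close_job())"
```

```text
the job is handed in; nothing more can be done
None
```

I put the tin, short case, magnetiser and tape flat in their places in the order asked and let them go, left the look-alikes untouched, and handed the job in at about 24 s; no verdict was returned.

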